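Lid the cleaning basket and hold it up to drain

TASK

In the blue stand a steel cleaning basket is loaded with two brass barrels: fit the round perforated lid with the two green lugs over the basket's square post so that it lies flat on the rim, and let go of it. Then take the basket by the red top of its post, lift it straight up about 10 cm clear of the stand, keeping it upright with lid and barrels in place, and leave everything else on the bench undisturbed. Finish while holding: the program ends with the gripper still holding the basket level and motionless in the air, above the middle of its stand.

Things in the scene. Friction and masses are not known exactly. Their poses are not given: they have to be found in the camera images.
- stand: Fixed blue round dish, 136 mm across and 24 mm high; its inner floor is 12 mm above the bench and 120 mm across inside its collar. Origin: centre of its underside, on the bench; z up.
- basket: Loose open round steel basket, 104 mm across, rim 60 mm above its underside, wall 4, floor 5 mm thick, 0.22 to 0.4 kg; stands on the dish's floor with a few mm of play. A square post 14 x 14 mm, faces square to the basket's x and y, rises from its middle to 130 mm above the underside, then a round cone to 138 mm; red above 88 mm, steel below. Origin: centre of underside; z up the post.
- post_top (a point): The tip of the basket's post, on its axis, 138 mm above the basket's underside and 78 mm above its rim; axes as the basket's.
- lid: Loose flat aluminium disc, 110 mm across, 4 mm thick, 70 g, hole 28 mm across in the middle, right side up on the bench. Two upright green lugs, each 24 mm long (lid's x), 10 mm thick (lid's y), tops 38 mm above the underside, centred 36 mm either side of the middle along x; one carries it. Origin: centre of underside; z up. Seated, its origin is 60 mm above the basket's.
- lug_a (a point): Middle of the top of the lug on the lid's +x side, 38 mm above the lid's underside.
- lug_b (a point): Middle of the top of the lug on the lid's -x side, 38 mm above the lid's underside.
- barrel_a: Small round brass clock barrel lying loose in the basket, 33 mm across, 26 mm high with a thin stub on top, 50 g (varies). Origin: centre of its underside. Leave it in the basket.
- barrel_b: A second brass barrel, the same as the first, loose in the basket. Leave it in the basket.
- great_wheel: Bystander: toothed brass wheel lying flat, 120 mm across and 5 mm thick, with a hub and a pin on top to 41 mm high; it may lie on either side, the lid on the other. Origin: centre of the underside.
- tin: Bystander: open steel tin, 70 mm across, 75 mm high. Origin: centre of the underside.
- loupe: Bystander: black conical eye loupe, 36 mm across, 34 mm high. Origin: centre of the underside.
- oil: Bystander: small amber bottle, 32 mm across, 70 mm high. Origin: centre of the underside.
- clock_plate: Bystander: flat brass plate 110 x 75 x 6 mm lying on the bench. Origin: centre of the underside.
- soft_jaw: Bystander: wooden block 90 x 30 x 25 mm. Origin: centre of the underside.
- screwdriver: Bystander: screwdriver, 200 mm long, red handle 26 mm thick to -x, lying along its x axis. Origin: under its middle, on the bench.
Things that resemble listed ones, but are neither listed nor needed, are in the scene too. There is more than one size of the lid; the one meant has the size given above.

How it is judged:
On the way, in this order (a step that is already met when the one before it is completed fails the run):
1. the lid lies flat on the rim over the post and is let go, the basket still standing in the stand (horizontal distance between lid and basket below 0.012 m and z of lid in the frame of basket between 0.056 and 0.064 m and angle between the z axis of lid and the z axis of basket, either way round below 0.07 rad and contact force between lid and the fingers below 0.1 N and z of basket in the frame of stand below 0.016 m), for 0.2 s.
2. the basket hangs level and still in the gripper, clear of the stand, with lid and barrels in place (horizontal distance between lid and basket below 0.012 m and z of lid in the frame of basket between 0.056 and 0.064 m and angle between the z axis of lid and the z axis of basket, either way round below 0.07 rad and z of barrel_a in the frame of basket between -0.002 and 0.05 m and distance between each of barrel_a, barrel_b and basket below 0.06 m and z of barrel_b in the frame of basket between -0.002 and 0.05 m and z of basket in the frame of stand between 0.072 and 0.162 m and horizontal distance between basket and stand below 0.05 m and angle between basket's own z axis and vertical below 0.09 rad and linear speed of basket below 0.03 m/s and angular speed of basket below 0.2 rad/s and contact force between basket and the fingers above 2 N and contact force between each of basket, lid and stand below 0.05 N and contact force between lid and the fingers below 0.3 N), for 0.2 s.
At the end, for the whole second after the job is handed in: Basket gripped (over 2 N), still (0.03 m/s, 0.2 rad/s), within 0.09 rad of upright, 60 to 150 mm above its place and within 50 mm of the stand's axis, off the stand; lid flat on its rim (4 mm in height, 12 mm sideways, 0.07 rad), untouched by the fingers; both barrels inside (all of step 2); the arm keeps its last pose, push and grip.
It fails at once if the basket is tipped by more than 0.35 rad (angle between basket's own z axis and vertical above 0.35 rad).
It fails at once if another thing on the bench is moved by more than 25 mm (distance of any of great_wheel, tin, loupe, oil, clock_plate, soft_jaw, screwdriver from where it was at the start of the episode above 0.025 m).
It also fails if it takes over 61 s, if anything falls off the work surface, if the arm or the gripper's body presses on something with over 40 N, if the wrist force passes 120 N, or if a joint passes its speed limit or range.

ROBOT

A 6-joint arm with a two-finger parallel gripper is mounted at the origin on the work surface. World frame = base frame: x ahead of the robot, y to its left, z up, the work surface at z = 0. Lengths are in m, angles in rad, forces in N, time in s.
With the tool pointing down it reaches from about 0.35 to 0.85 m from the base axis. Payload 8.1 kg.
Tool frame: the origin (TCP) lies midway between the tips of the shut fingers; the grasp point (between the pads) lies 19 mm behind it; z points along the fingers, y is the direction in which the jaws open and shut (so a half turn about z gives the same grasp; the last joint's range is limited). The gripper opens to 93 mm and grips with 3 to 60 N. Pads are 15 mm wide; open, the fingers measure 128 mm over their backs; the gripper's body (75 mm by 188 mm) begins 65 mm behind the grasp point.
Start: joints at [1.063, 0.13, 1.488, -0, 1.523, -0.085], TCP at [0.246, 0.547, 0.219] pointing down, gripper open.
Joint ranges: [-2.96, 2.96], [-0.89, 2.26], [0.02, 2.5], [-1.34, 4.48], [0, 2.73], [-2.66, 2.66]. Speed limits (rad/s): [2.39, 2.39, 2.79, 3.14, 3.14, 3.14].

INTERFACE

Orientations are given as a rotation vector (axis times angle).
In Python, from plant import robot gives the robot as it stands. The module is installed in compiled form; this text tells all that it offers.
- The arm moves only by the shell command python3 -m pendant 'ROWS' [FORCE]. ROWS is JSON, a list of rows, each an object with "translation": the shift along the tool's x, y, z in mm, a list of three; "twist": the turn, a rotation vector about the tool's x, y, z in rad, a list of three; "grip": the opening, from -1 (shut) to 1 (fully open). A call has exactly 10 rows; each row shifts and turns the pose as measured when the row begins, along the tool's axes as they then stand; what a row does not reach is not made up. A row lasts 1/10 s, in which the tool goes at most 50 mm and 8.59 degrees, less where a joint would pass 70% of its speed; a pose out of reach is approached as far as the arm can. A call is refused whole if a number of a shift passes 50 or a number of a turn 0.15, either way. A call with a gripper value outside its range is refused whole. The fingers move at their own pace and stop on an object; FORCE is the grip in N (left out, the last holds). Time passes only in rows, so rows that do not move let the fingers close, or fill a call up. It gives the time, the measured TCP pose, the force and the opening at its end, in the units of the state.
- robot.read_state(): the state, without advancing time (a new reading comes with each control period).
- robot.read_camera(name): name is "scene" or "top" or "wrist"; returns (picture, depth): 480x640x3 uint8, red, green, blue; 480x640 float32, m along the optical axis (not along the pixel's ray), 0 where there is no reading.
- robot.camera_info(name): a dict with "vertical_fov" (degrees; the focal length in pixels is half the picture's height over the tangent of half this angle, whatever the lens; pixels are square), "cx", "cy" (the principal point, pixels), "D" ([k1, k2, p1, p2, k3] as OpenCV has them; the pictures are not rectified), "cam_to_world" (4x4, takes a point from camera to world coordinates). Camera axes: x right, y up, looking along -z (the intrinsics and any distortion apply to the point x, -y, -z); pixel columns grow to the right and rows downward; lengths in m; the calibration is good to about 2 mm. A picture is of the moment at which its call begins: read the wrist's pose just before it. camera_info takes no time and is no camera call; for the wrist camera it gives the pose at the moment of the call.
- robot.close_job(): hands the job in, once; it reports no verdict.
The state is a dict: "t": time; "q": joint angles; "dq": joint speeds; "joint_torque": joint torques, N m; "tool_pos": TCP position; "orientation": TCP orientation; "force": force on the tool from outside, world axes, zero at the start; "wrist_torque": the same for the moment, N m; "opening": finger opening in m.
Only numpy, scipy, OpenCV 4.12 (cv2) and the standard library are available. Lean on these libraries where they do the work, as an engineer would, in place of code of your own. Each camera call takes 0.05 s, during which the arm holds its last target. There are 200 camera calls.

## Working session

There is one attempt and no reset: what is moved stays moved. The work goes in short steps, Python scripts to look and compute and a shell command to move; the robot and the scene stay as the last step left them, time stands still between calls to the robot, and variables do not carry over. Pictures are saved under pics/ and viewed, about 8 in all and at most 12, crops included, and the job is handed in when it is done.

```bash
mkdir -p pics; cat > h.py <<'E'
import numpy as np, cv2
from plant import robot
from scipy.spatial.transform import Rotation as R
def cam(n):
    i=robot.camera_info(n); im,d=robot.read_camera(n); return im,d,i
def K(i):
    f=240/np.tan(np.radians(i['vertical_fov'])/2); return np.array([[f,0,i['cx']],[0,f,i['cy']],[0,0,1]])
def pts(d,i):
    v,u=np.mgrid[0:480,0:640]; p=np.stack([u,v],-1).reshape(-1,1,2).astype(np.float64)
    n=cv2.undistortPoints(p,K(i),np.array(i['D'],float)).reshape(480,640,2)
    c=np.stack([n[...,0]*d,-n[...,1]*d,-d,np.ones_like(d)],-1)
    return (c@np.array(i['cam_to_world']).T)[...,:3]
E
python3 - <<'E'
from h import *
for n in('top','scene'):
    im,d,i=cam(n); cv2.imwrite(f'pics/{n}0.png',im[...,::-1]); np.savez(f'{n}0.npz',im=im,P=pts(d,i),d=d)
    print(n,np.round(i['cam_to_world'],3).tolist(),i['vertical_fov'],i['D'])
print(robot.read_state())
E
```

```text
top [[0.006, 0.991, -0.132, 0.423], [-1.0, 0.006, 0.001, 0.018], [0.001, 0.132, 0.991, 1.002], [0.0, 0.0, 0.0, 1.0]] 53.17961658586105 [0.0407982 0.        0.        0.        0.       ]
scene [[-0.67, -0.462, 0.581, 1.099], [0.742, -0.437, 0.509, 0.477], [0.019, 0.772, 0.635, 0.706], [0.0, 0.0, 0.0, 1.0]] 51.82379988866553 [0.00433396 0.         0.         0.         0.        ]
{'t': 0.1, 'q': array([ 1.06258591e+00,  1.31103553e-01,  1.48914221e+00,  1.76249095e-05,
        1.52299629e+00, -8.53909086e-02]), 'dq': array([-0.00141581, -0.00021693, -0.00221943,  0.00204302, -0.00075646,
        0.00036794]), 'joint_torque': array([ 7.71974210e-04, -5.61342645e+01, -4.93096161e+01,  7.70568196e-02,
        2.90773372e-02, -9.91810316e-05]), 'tool_pos': array([0.24592379, 0.54673612, 0.21769711]), 'orientation': array([-6.59123365e-01, -3.07115911e+00,  2.46910418e-03]), 'force': array([0.13295497, 0.04451914, 0.26442619]), 'wrist_torque': array([-0.01206809,  0.02837402, -0.0093067 ]), 'opening': 0.09296419699865384}
```

View pics/top0.png

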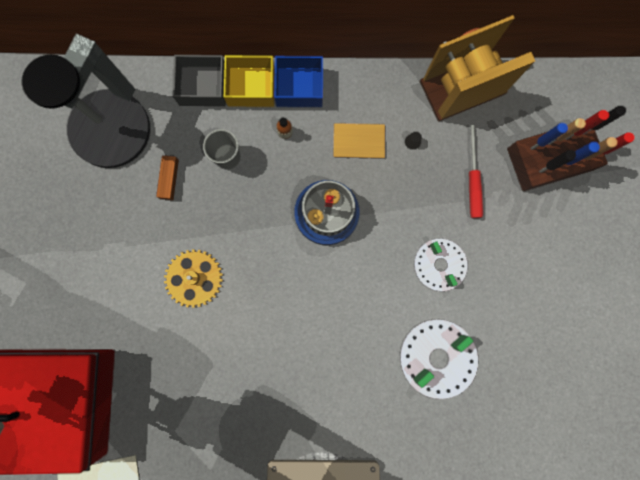

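View pics/scene0.png

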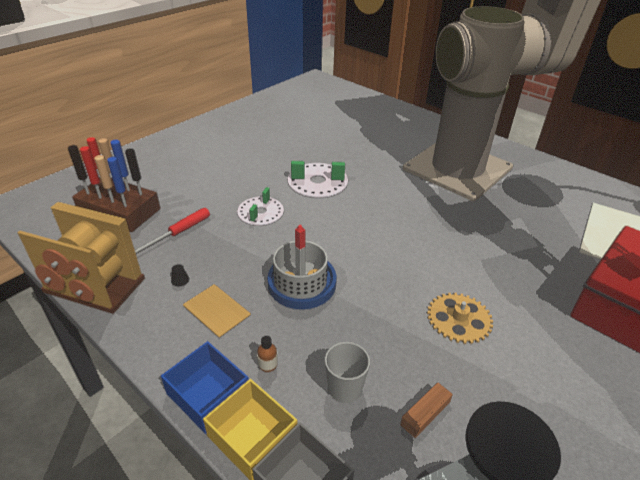

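Top view: the lid at (441,265) is about 52 px wide, roughly 110 mm. The one at (439,359) is too big, a decoy. The basket with its red post is at (329,207). Next I measure them.

```bash
cat > meas.py <<'E'
from h import *
for n in('top','scene'):
    z=np.load(n+'0.npz'); im,P=z['im'].astype(int),z['P']; r,g,b=im[...,0],im[...,1],im[...,2]
    x,y,Z=P[...,0],P[...,1],P[...,2]
    m=(z['d']>0)
    gm=m&(g>r*1.5)&(g>b*1.4)&(Z>.015)&(Z<.06)
    k,l,s,c=cv2.connectedComponentsWithStats(gm.astype(np.uint8))
    for j in range(1,k):
        if s[j,4]>8:
            q=P[l==j]; t=q[q[:,2]>q[:,2].max()-.006]; print(n,'lug',s[j,4],c[j].round(),q.mean(0).round(4),'top',t.mean(0).round(4),len(t))
    # discs: white
    wm=m&(r>170)&(g>160)&(b>160)&(Z<.02)&(Z>-.01)
    wm=cv2.morphologyEx(wm.astype(np.uint8),cv2.MORPH_CLOSE,np.ones((3,3)))
    k,l,s,c=cv2.connectedComponentsWithStats(wm)
    for j in range(1,k):
        if s[j,4]>300:
            q=P[l==j]; (cx,cy),rad=cv2.minEnclosingCircle(q[:,:2].astype(np.float32)); print(n,'white',s[j,4],c[j].round(),(round(cx,4),round(cy,4),round(rad,4)),np.median(q[:,2]).round(4))
    rm=m&(r>120)&(r>2*g)&(Z>.08)&(Z<.2)&(x>.4)&(x<.55)&(abs(y)<.12)
    q=P[rm]; print(n,'red post',len(q),q.mean(0).round(4),q.max(0).round(4),q.min(0).round(4))
    bm=m&(b>r*1.7)&(Z<.04)&(Z>0.005)&(x>.3)&(x<.6)&(abs(y)<.15)
    q=P[bm]; (cx,cy),rad=cv2.minEnclosingCircle(q[:,:2].astype(np.float32)); print(n,'stand',len(q),cx,cy,rad)
    rm=m&(Z>.066)&(Z<.080)&(np.hypot(x-cx,y-cy)<.08); q=P[rm]
    (ax,ay),rad=cv2.minEnclosingCircle(q[:,:2].astype(np.float32)); print(n,'rim',len(q),ax,ay,rad)
E
python3 meas.py
```

```text
top lug 71 [436. 247.] [ 0.5245 -0.2274  0.0345] top [ 0.5246 -0.2286  0.0389] 40
top lug 76 [451. 280.] [ 0.4593 -0.256   0.0343] top [ 0.46   -0.257   0.0384] 47
top lug 187 [462. 343.] [ 0.3381 -0.2688  0.0481] top [ 0.3367 -0.2708  0.0543] 86
top lug 183 [424. 378.] [ 0.2715 -0.1927  0.0469] top [ 0.2695 -0.1941  0.0542] 94
top white 1630 [440. 265.] (0.47, -0.1381, 0.163) 0.0044
top white 3463 [438. 358.] (0.3461, -0.1426, 0.178) 0.0059
top white 997 [106. 472.] (0.2498, 0.2646, 0.3016) 0.0026meas.py:19: RuntimeWarning: Mean of empty slice.
  q=P[rm]; print(n,'red post',len(q),q.mean(0).round(4),q.max(0).round(4),q.min(0).round(4))
  ret = um.true_divide(
Traceback (most recent call last):
  File "meas.py", line 19, in <module>
    q=P[rm]; print(n,'red post',len(q),q.mean(0).round(4),q.max(0).round(4),q.min(0).round(4))
                                                          ~~~~~^^^
ValueError: zero-size array to reduction operation maximum which has no identity
```

```bash
sed -i 's/(x>.4)&(x<.55)&(abs(y)<.12)/(x>.5)\&(x<.7)\&(abs(y)<.12)/; s/(x>.3)&(x<.6)&(abs(y)<.15)/(x>.5)\&(x<.7)\&(abs(y)<.11)/; s/q=P\[l==j\]; (cx/q=P[l==j]; q=q[(abs(q[:,2]-.004)<.006)\&(abs(q-np.median(q,0)).max(1)<.1)]; (cx/' meas.py; python3 meas.py
```

```text
top lug 71 [436. 247.] [ 0.5245 -0.2274  0.0345] top [ 0.5246 -0.2286  0.0389] 40
top lug 76 [451. 280.] [ 0.4593 -0.256   0.0343] top [ 0.46   -0.257   0.0384] 47
top lug 187 [462. 343.] [ 0.3381 -0.2688  0.0481] top [ 0.3367 -0.2708  0.0543] 86
top lug 183 [424. 378.] [ 0.2715 -0.1927  0.0469] top [ 0.2695 -0.1941  0.0542] 94
top white 1630 [440. 265.] (0.4934, -0.2443, 0.0552) 0.0044
top white 3463 [438. 358.] (0.3024, -0.2346, 0.0787) 0.0059
top white 997 [106. 472.] (0.0807, 0.4362, 0.0767) 0.0026
top red post 52 [ 0.601  -0.0076  0.1457] [ 0.6083 -0.0021  0.1524] [ 0.5952 -0.015   0.139 ]
top stand 716 0.5989277958869934 -0.005876715760678053 0.06727790832519531
top rim 381 0.6017440557479858 -0.008743866346776485 0.05214938521385193
scene lug 181 [297. 168.] [ 0.3418 -0.2676  0.0371] top [ 0.3405 -0.2688  0.0524] 43
scene lug 175 [338. 169.] [ 0.275  -0.191   0.0371] top [ 0.2738 -0.1932  0.0528] 35
scene lug 60 [265. 193.] [ 0.4658 -0.2523  0.0296] top [ 0.4635 -0.2537  0.0373] 22
scene lug 69 [253. 211.] [ 0.5313 -0.2234  0.0281] top [ 0.5302 -0.2245  0.0361] 27
scene white 1109 [317. 181.] (0.3034, -0.2316, 0.0795) 0.0054
scene white 781 [261. 210.] (0.4971, -0.2436, 0.058) 0.0036
scene white 1702 [606. 227.] (-0.0117, 0.3899, 0.1009) 0.0021
scene red post 126 [ 0.6047 -0.0016  0.1282] [0.611  0.002  0.1501] [ 0.5978 -0.0136  0.0999]
scene stand 605 0.6028771996498108 -0.0023475263733416796 0.06687874346971512
scene rim 456 0.6032401323318481 -0.00650086859241128 0.053263839334249496
```

```bash
cat >> h.py <<'E'
def go(x,y,z,a):
    """a: angle (deg) of tool y axis in world, mod 180; prints yaw first, then shift after yaw"""
    s=robot.read_state(); r=R.from_rotvec(s['orientation']); M=r.as_matrix()
    cur=np.degrees(np.arctan2(M[1,1],M[0,1])); da=(a-cur+90)%180-90
    T=R.from_euler('z',da,degrees=True)*R.from_matrix(M)
    # level target
    yv=np.array([np.cos(np.radians(cur+da)),np.sin(np.radians(cur+da)),0]); zv=np.array([0,0,-1.]); T=np.column_stack([np.cross(yv,zv),yv,zv])
    print('t',s['t'],'tcp',s['tool_pos'].round(4),'yaw',cur.round(2),'q6',s['q'][5].round(2),'F',s['force'].round(1),'open',round(s['opening'],4))
    print('twist(tool)',R.from_matrix(M.T@T).as_rotvec().round(4),'then shift mm',(T.T@(np.array([x,y,z])-s['tool_pos'])*1000).round(1))
E
python3 - <<'E'
from h import *
s=robot.read_state(); i=robot.camera_info('wrist'); M=R.from_rotvec(s['orientation']).as_matrix(); C=np.array(i['cam_to_world'])
print((M.T@(C[:3,3]-s['tool_pos'])).round(3),(M.T@C[:3,:3]).round(2).tolist(),i['vertical_fov'])
go(.54,-.03,.33,114)
E
```

```text
[ 0.084  0.001 -0.165] [[0.0, 0.95, 0.3], [1.0, -0.0, 0.0], [0.0, 0.3, -0.95]] 58.49514400563813
t 0.1 tcp [0.2459 0.5467 0.2177] yaw 65.77 q6 -0.09 F [0.1 0.  0.3] open 0.093
twist(tool) [-1.500e-03 -8.000e-04 -8.417e-01] then shift mm [ -34.1 -646.5 -112.3]
```

```bash
python3 -m pendant '[{"translation":[0,0,-20],"twist":[0,0,-0.14],"grip":1},{"translation":[0,0,-20],"twist":[0,0,-0.14],"grip":1},{"translation":[0,0,-20],"twist":[0,0,-0.14],"grip":1},{"translation":[0,0,-20],"twist":[0,0,-0.14],"grip":1},{"translation":[0,0,0],"twist":[0,0,-0.14],"grip":1},{"translation":[0,0,0],"twist":[0,0,-0.14],"grip":1},{"translation":[0,-50,0],"twist":[0,0,0],"grip":1},{"translation":[0,-50,0],"twist":[0,0,0],"grip":1},{"translation":[0,-50,0],"twist":[0,0,0],"grip":1},{"translation":[0,-50,0],"twist":[0,0,0],"grip":1}]' && python3 -c "
from h import *
go(.602,-.007,.28,114)"
```

```text
t: 1.1
tool_pos: [0.3301, 0.3653, 0.293]
orientation: [0.717, -3.046, 0.016]
force: [1.4, 0.1, -0.0]
opening: 0.0931
t 1.1 tcp [0.3301 0.3653 0.293 ] yaw 116.51 q6 -1.3 F [ 1.4  0.1 -0. ] open 0.0931
twist(tool) [-0.0076 -0.0142  0.0437] then shift mm [ -97.  -450.7   13. ]
```

```bash
python3 -m pendant '[{"translation":[-10,-45,1],"twist":[0,0,0.04],"grip":1},{"translation":[-10,-45,1],"twist":[0,0,0],"grip":1},{"translation":[-10,-45,1],"twist":[0,0,0],"grip":1},{"translation":[-10,-45,1],"twist":[0,0,0],"grip":1},{"translation":[-10,-45,1],"twist":[0,0,0],"grip":1},{"translation":[-10,-45,1],"twist":[0,0,0],"grip":1},{"translation":[-10,-45,1],"twist":[0,0,0],"grip":1},{"translation":[-10,-45,1],"twist":[0,0,0],"grip":1},{"translation":[-10,-45,1],"twist":[0,0,0],"grip":1},{"translation":[-7,-45,1],"twist":[0,0,0],"grip":1}]' && python3 - <<'E'
from h import *
go(.602,-.007,.28,114)
im,d,i=cam('wrist'); cv2.imwrite('pics/w1.png',im[...,::-1]); np.savez('w1.npz',im=im,P=pts(d,i),d=d)
E
```

```text
t: 2.1
tool_pos: [0.6098, -0.0228, 0.2815]
orientation: [0.655, -3.057, 0.015]
force: [1.4, 0.9, 0.6]
opening: 0.0931
t 2.1 tcp [ 0.6098 -0.0228  0.2815] yaw 114.18 q6 -2.11 F [1.4 0.9 0.6] open 0.0931
twist(tool) [-0.0061 -0.0167  0.0031] then shift mm [ 0.8 17.6  1.5]
```

View pics/w1.png

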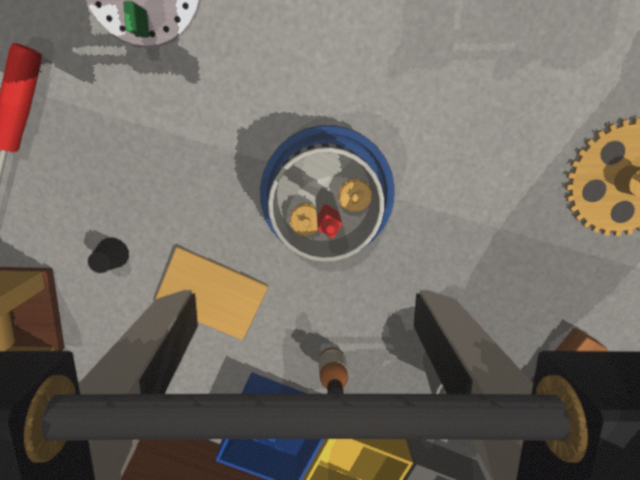

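Wrist view: basket at (328,205), its red post tip at (330,221), and barrels at (355,195) and (303,220). I enlarge the post to get its yaw, and measure the geometry.

```bash
python3 - <<'E'
from h import *
z=np.load('w1.npz'); im,P=z['im'],z['P']; a=im.astype(int)
cv2.imwrite('pics/w1c.png',cv2.resize(im[180:260,290:390,::-1],None,fx=8,fy=7.5,interpolation=cv2.INTER_CUBIC)[:600])
x,y,Z=P[...,0],P[...,1],P[...,2]; r,g,b=a[...,0],a[...,1],a[...,2]
red=(r>90)&(r>2*g)&(Z>.09)&(Z<.17)&(np.hypot(x-.602,y+.007)<.03)
q=P[red]; print(len(q),q.max(0),q.min(0))
for lo,hi in((.1,.12),(.12,.14),(.14,.155)):
    t=q[(q[:,2]>lo)&(q[:,2]<hi)]
    if len(t): print(lo,len(t),t.mean(0).round(4),t.min(0).round(4),t.max(0).round(4))
rim=(Z>.068)&(Z<.078)&(np.hypot(x-.602,y+.007)<.065)&(np.hypot(x-.602,y+.007)>.03)
t=P[rim]; A=np.c_[2*t[:,:2],np.ones(len(t))]; s=np.linalg.lstsq(A,(t[:,:2]**2).sum(1),rcond=None)[0]; print('rim',len(t),s[:2],np.sqrt(s[2]+s[:2]@s[:2]),t[:,2].mean(), cv2.minEnclosingCircle(t[:,:2].astype(np.float32)))
bm=(b>r*1.7)&(Z<.04)&(Z>.005)&(np.hypot(x-.602,y+.007)<.09); t=P[bm]; print('stand',len(t),cv2.minEnclosingCircle(t[:,:2].astype(np.float32)))
E
```

```text
525 [0.60915125 0.00117693 0.15112323] [ 0.59443605 -0.01346927  0.1068115 ]
0.1 63 [ 0.5974 -0.0095  0.1137] [ 0.5946 -0.0133  0.1068] [ 0.6057 -0.001   0.1198]
0.12 127 [ 0.5978 -0.0092  0.1306] [ 0.5944 -0.0133  0.12  ] [6.089e-01 6.000e-04 1.399e-01]
0.14 335 [ 0.6011 -0.0066  0.1446] [ 0.5945 -0.0135  0.14  ] [0.6092 0.0012 0.1511]
rim 1639 [ 0.60182695 -0.00612679] 0.04956451617613469 0.07090554839976324 ((0.6020670533180237, -0.006004705559462309), 0.05190249904990196)
stand 2477 ((0.5994542837142944, -0.0041593024507164955), 0.06698323786258698)
```

View pics/w1c.png

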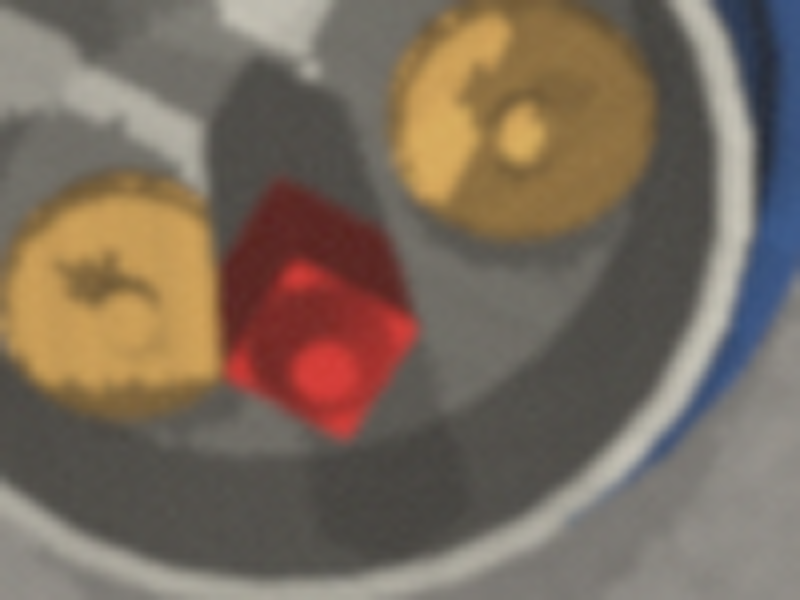

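```bash
cat >> h.py <<'E'
def onplane(uv,i,z):
    n=cv2.undistortPoints(np.array(uv,float).reshape(-1,1,2),K(i),np.array(i['D'],float)).reshape(-1,2)
    C=np.array(i['cam_to_world']); d=np.c_[n[:,0],-n[:,1],-np.ones(len(n))]@C[:3,:3].T
    return C[:3,3]+d*((z-C[2,3])/d[:,2])[:,None]
E
python3 - <<'E'
from h import *
i=robot.camera_info('wrist')
q=onplane([(327.5,214.9),(342.25,223.3),(333.1,238.7),(318.5,230.4)],i,.142)
print(q.round(4),q.mean(0))
for k in range(4):
    e=q[(k+1)%4]-q[k]; print(np.linalg.norm(e).round(4),(np.degrees(np.arctan2(e[1],e[0]))%90).round(1))
w=np.load('w1.npz')['P']; 
go(.527,-.228,.15,-66)
E
```

```text
[[ 0.5965 -0.0181  0.142 ]
 [ 0.5978 -0.0056  0.142 ]
 [ 0.6112 -0.0067  0.142 ]
 [ 0.6098 -0.0192  0.142 ]] [ 0.60385127 -0.0124131   0.142     ]
0.0126 84.0
0.0134 85.1
0.0126 83.7
0.0134 85.1
t 2.15 tcp [ 0.6117 -0.0292  0.2797] yaw 113.95 q6 -2.11 F [-3.7 -3.5 -0.6] open 0.0933
twist(tool) [-0.0087 -0.0189 -0.001 ] then shift mm [ 158.2 -147.2  129.7]
```

```bash
python3 -m pendant '[{"translation":[0,0,0],"twist":[0,0,0.149],"grip":1},{"translation":[0,0,0],"twist":[0,0,0.149],"grip":1},{"translation":[0,0,0],"twist":[0,0,0.149],"grip":1},{"translation":[0,0,0],"twist":[0,0,0.149],"grip":1},{"translation":[0,0,0],"twist":[0,0,0.149],"grip":1},{"translation":[0,0,0],"twist":[0,0,0.149],"grip":1},{"translation":[0,0,0],"twist":[0,0,0.149],"grip":1},{"translation":[0,0,0],"twist":[0,0,0.149],"grip":1},{"translation":[0,0,0],"twist":[0,0,0.149],"grip":1},{"translation":[0,0,0],"twist":[0,0,0.149],"grip":1}]' 60 
python3 -m pendant '[{"translation":[0,0,0],"twist":[0,0,0.149],"grip":1},{"translation":[0,0,0],"twist":[0,0,0.149],"grip":1},{"translation":[0,0,0],"twist":[0,0,0.149],"grip":1},{"translation":[0,0,0],"twist":[0,0,0.149],"grip":1},{"translation":[0,0,0],"twist":[0,0,0.149],"grip":1},{"translation":[0,0,0],"twist":[0,0,0.149],"grip":1},{"translation":[0,0,0],"twist":[0,0,0.149],"grip":1},{"translation":[0,0,0],"twist":[0,0,0.149],"grip":1},{"translation":[0,0,0],"twist":[0,0,0.149],"grip":1},{"translation":[0,0,0],"twist":[0,0,0.149],"grip":1}]' && python3 -c "
from h import *
go(.527,-.228,.15,-66)"
```

```text
t: 3.15
tool_pos: [0.6097, -0.0338, 0.2707]
orientation: [-1.612, -2.677, 0.042]
force: [0.4, 0.7, -0.7]
opening: 0.0929
t: 4.15
tool_pos: [0.6064, -0.0327, 0.264]
orientation: [3.018, 0.864, -0.065]
force: [-0.2, -1.1, -0.5]
opening: 0.093
t 4.15 tcp [ 0.6064 -0.0327  0.264 ] yaw -58.08 q6 0.89 F [-0.2 -1.1 -0.5] open 0.093
twist(tool) [-0.0072  0.0407  0.1385] then shift mm [-152.   146.1  114. ]
```

```bash
python3 -m pendant '[{"translation":[0,0,0],"twist":[-0.007,0.04,0.14],"grip":1},{"translation":[-17,16,10],"twist":[0,0,0],"grip":1},{"translation":[-17,16,10],"twist":[0,0,0],"grip":1},{"translation":[-17,16,10],"twist":[0,0,0],"grip":1},{"translation":[-17,16,10],"twist":[0,0,0],"grip":1},{"translation":[-17,16,10],"twist":[0,0,0],"grip":1},{"translation":[-17,16,10],"twist":[0,0,0],"grip":1},{"translation":[-17,16,10],"twist":[0,0,0],"grip":1},{"translation":[-17,16,10],"twist":[0,0,0],"grip":1},{"translation":[-14,14,10],"twist":[0,0,0],"grip":1}]' && python3 - <<'E'
from h import *
im,d,i=cam('wrist'); go(.527,-.228,.15,-66)
cv2.imwrite('pics/w2.png',im[...,::-1]); P=pts(d,i); np.savez('w2.npz',im=im,P=P,d=d)
a=im.astype(int); r,g,b=[a[...,k] for k in range(3)]; Z=P[...,2]
m=(g>r*1.5)&(g>b*1.4)&(d>0)&(Z>.033)&(Z<.044)
k,l,s,c=cv2.connectedComponentsWithStats(m.astype(np.uint8))
for j in range(1,k):
    if s[j,4]>30:
        q=P[l==j]; rc=cv2.minAreaRect(q[:,:2].astype(np.float32)); print(s[j,4],c[j].round(),q.mean(0).round(4),rc)
E
```

```text
t: 5.15
tool_pos: [0.5205, -0.2249, 0.1669]
orientation: [-3.072, -0.64, 0.006]
force: [0.6, -0.1, -0.4]
opening: 0.0931
t 5.2 tcp [ 0.5186 -0.2269  0.1647] yaw -66.52 q6 0.66 F [-1.4 -0.8 -2.1] open 0.0933
twist(tool) [-0.0057  0.0059 -0.0091] then shift mm [ 7.2  4.4 14.7]
390 [314. 219.] [ 0.5275 -0.2266  0.037 ] ((0.5267589092254639, -0.22682587802410126), (0.023844996467232704, 0.008556615561246872), 24.13051986694336)
331 [314. 310.] [ 0.4619 -0.2555  0.037 ] ((0.4611043632030487, -0.2558773159980774), (0.023943264037370682, 0.009110577404499054), 23.592315673828125)
379 [159. 464.] [ 0.2775 -0.1928  0.0386] ((0.27652594447135925, -0.19141711294651031), (0.008795341476798058, 0.0334266759455204), 25.488569259643555)
```

View pics/w2.png

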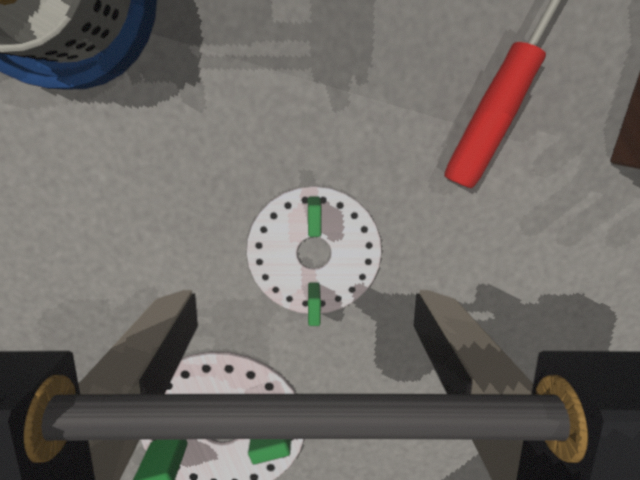

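Lid seen in the wrist view with lugs at px (314,219) and (314,310), matching size 110 mm and yaw 23.9°. I'll grip the lug at (0.527,-0.227).

```bash
python3 -m pendant '[{"translation":[4,2,5],"twist":[-0.006,0.006,-0.009],"grip":1},{"translation":[4,2,10],"twist":[0,0,0],"grip":1},{"translation":[0,0,15],"twist":[0,0,0],"grip":1},{"translation":[0,0,15],"twist":[0,0,0],"grip":0.4},{"translation":[0,0,15],"twist":[0,0,0],"grip":0.0},{"translation":[0,0,15],"twist":[0,0,0],"grip":0.0},{"translation":[0,0,15],"twist":[0,0,0],"grip":0.0},{"translation":[0,0,10],"twist":[0,0,0],"grip":0.0},{"translation":[0,0,5],"twist":[0,0,0],"grip":0},{"translation":[0,0,0],"twist":[0,0,0],"grip":0}]' && python3 -c "
from h import *
go(.5268,-.2267,.012,-66.1)"
```

```text
t: 6.2
tool_pos: [0.5272, -0.2235, 0.0474]
orientation: [-3.069, -0.656, 0.004]
force: [0.2, 0.5, -0.4]
opening: 0.0467
t 6.2 tcp [ 0.5272 -0.2235  0.0474] yaw -65.86 q6 0.66 F [ 0.2  0.5 -0.4] open 0.0467
twist(tool) [-0.0042  0.002   0.0041] then shift mm [-1.6  2.7 35.4]
```

```bash
python3 -m pendant '[{"translation":[-1,2.5,5],"twist":[-0.004,0.002,0.004],"grip":0},{"translation":[0,0.5,8],"twist":[0,0,0],"grip":0},{"translation":[0,0,8],"twist":[0,0,0],"grip":0},{"translation":[0,0,7],"twist":[0,0,0],"grip":0.0},{"translation":[0,0,4],"twist":[0,0,0],"grip":0.0},{"translation":[0,0,2],"twist":[0,0,0],"grip":0.0},{"translation":[0,0,0],"twist":[0,0,0],"grip":0.0},{"translation":[0,0,0],"twist":[0,0,0],"grip":0},{"translation":[0,0,0],"twist":[0,0,0],"grip":0},{"translation":[0,0,0],"twist":[0,0,0],"grip":0}]' && python3 -c "
from h import *
go(.5268,-.2267,.012,-66.1)"
```

```text
t: 7.2
tool_pos: [0.5294, -0.2283, 0.013]
orientation: [3.071, 0.649, 0.006]
force: [0.3, -0.8, -0.1]
opening: 0.0467
t 7.2 tcp [ 0.5294 -0.2283  0.013 ] yaw -66.14 q6 0.66 F [ 0.3 -0.8 -0.1] open 0.0467
twist(tool) [ 0.0037 -0.0029 -0.0007] then shift mm [-1.7 -2.5  1. ]
```

```bash
python3 -m pendant '[{"translation":[-1,-1.5,1],"twist":[0,0,0],"grip":0},{"translation":[0,0,0],"twist":[0,0,0],"grip":-1},{"translation":[0,0,0],"twist":[0,0,0],"grip":-1},{"translation":[0,0,0],"twist":[0,0,0],"grip":-1},{"translation":[0,0,0],"twist":[0,0,0],"grip":-1},{"translation":[0,0,0],"twist":[0,0,0],"grip":-1},{"translation":[0,0,0],"twist":[0,0,0],"grip":-1},{"translation":[0,0,0],"twist":[0,0,0],"grip":-1},{"translation":[0,0,-3],"twist":[0,0,0],"grip":-1},{"translation":[0,0,-5],"twist":[0,0,0],"grip":-1}]' 50 && python3 -c "
from h import *
go(.5268,-.2267,.26,-95.5)"
```

```text
t: 8.2
tool_pos: [0.5274, -0.227, 0.0201]
orientation: [3.071, 0.649, 0.005]
force: [-0.2, -0.6, 0.1]
opening: 0.0095
t 8.2 tcp [ 0.5274 -0.227   0.0201] yaw -66.14 q6 0.66 F [-0.2 -0.6  0.1] open 0.0095
twist(tool) [ 0.0025 -0.0032  0.5125] then shift mm [  -0.6   -0.3 -239.9]
```

```bash
python3 -m pendant '[{"translation":[0,0,-12],"twist":[0,0,0],"grip":-1},{"translation":[0,0,-25],"twist":[0,0,0.03],"grip":-1},{"translation":[0,0,-28],"twist":[0,0,0.06],"grip":-1},{"translation":[0,0,-28],"twist":[0,0,0.06],"grip":-1},{"translation":[0,0,-28],"twist":[0,0,0.06],"grip":-1},{"translation":[0,0,-28],"twist":[0,0,0.06],"grip":-1},{"translation":[0,0,-28],"twist":[0,0,0.06],"grip":-1},{"translation":[0,0,-28],"twist":[0,0,0.06],"grip":-1},{"translation":[0,0,-25],"twist":[0,0,0.06],"grip":-1},{"translation":[0,0,-15],"twist":[0,0,0.06],"grip":-1}]' && python3 - <<'E'
from h import *
im,d,i=cam('wrist'); go(.637,-.009,.255,-95.5)
cv2.imwrite('pics/w3.png',im[...,::-1]); P=pts(d,i); np.savez('w3.npz',im=im,P=P,d=d)
E
```

```text
t: 9.2
tool_pos: [0.5247, -0.2254, 0.2824]
orientation: [3.134, -0.177, 0.008]
force: [0.5, -0.1, -0.6]
opening: 0.01
t 9.25 tcp [ 0.5256 -0.2258  0.2853] yaw -96.68 q6 1.19 F [-0.1  0.   2.6] open 0.0097
twist(tool) [ 0.0035 -0.0091 -0.0205] then shift mm [  90.1 -226.5   30.3]
```

View pics/w3.png

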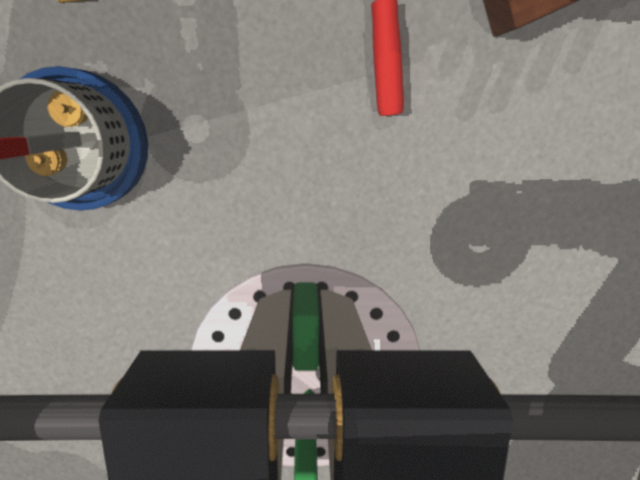

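```bash
cat > lidfit.py <<'E'
from h import *
import sys
def fit(f,s=None):
    z=np.load(f); P=z['P']; a=z['im'].astype(int); 
    m=(z['d']>0)&(z['d']<.3); m[:260]=0; m[350:]=0
    sat=a.max(-1)-a.min(-1); m&=(a.min(-1)>115)&(sat<45)
    q=P[m]; med=np.median(q[:,2]); q=q[abs(q[:,2]-med)<.015]
    A=np.c_[q[:,:2],np.ones(len(q))]; c=np.linalg.lstsq(A,q[:,2],rcond=None)[0]
    res=q[:,2]-A@c; q=q[abs(res)<.002]; A=np.c_[q[:,:2],np.ones(len(q))]; c=np.linalg.lstsq(A,q[:,2],rcond=None)[0]
    print('lid plane n',len(q),'slope',c[:2].round(4),'z at tcp-36x',(c@[*sys.argv and C,1]).round(4) if 0 else '', 'mean',q.mean(0).round(4),'maxx',q[:,0].max())
    # outer edge circle of known radius: far edge points per column
    e=[]
    for u in range(200,420,4):
        v=np.where(m[:,u])[0]
        if len(v): e.append(P[v[0],u])
    e=np.array(e)[:,:2]
    from scipy.optimize import least_squares
    s=least_squares(lambda p:np.hypot(*(e-p).T)-.055,[e[:,0].mean()-.04,e[:,1].mean()],loss='soft_l1',f_scale=.001); print('lid centre',s.x.round(4),'rms',np.sqrt((s.fun**2).mean()).round(4),len(e))
fit(sys.argv[1])
E
python3 lidfit.py w3.npz; python3 -c "
from h import *
s=robot.read_state();M=R.from_rotvec(s['orientation']).as_matrix();print(s['tool_pos'],s['tool_pos']-M[:,0]*.036,M[:,2])"
```

```text
[ 0.5255552  -0.22584316  0.2852835 ] [ 0.48980077 -0.22165839  0.28495454] [ 0.00867712 -0.00447    -0.99995236]  File "lidfit.py", line 10
    print('lid plane n',len(q),'slope',c[:2].round(4),'z at tcp-36x',(c@[*sys.argv and C,1]).round(4) if 0 else '', 'mean',q.mean(0).round(4),'maxx',q[:,0].max())
                                                                                   ^^^
SyntaxError: invalid syntax
```

```bash
sed -i "s/'z at tcp-36x'.*'', //" lidfit.py; python3 lidfit.py w3.npz
```

```text
lid plane n 7099 slope [-0.0033 -0.0016] mean [ 0.5206 -0.2231  0.273 ] maxx 0.5418999360781507
lid centre [ 0.4864 -0.2197] rms 0.0003 55
```

```bash
python3 -m pendant '[{"translation":[5,-12,0],"twist":[0.003,-0.009,-0.02],"grip":-1},{"translation":[10,-24,0],"twist":[0,0,0],"grip":-1},{"translation":[12,-30,2],"twist":[0,0,0],"grip":-1},{"translation":[12,-30,4],"twist":[0,0,0],"grip":-1},{"translation":[12,-30,4],"twist":[0,0,0],"grip":-1},{"translation":[12,-30,4],"twist":[0,0,0],"grip":-1},{"translation":[12,-30,4],"twist":[0,0,0],"grip":-1},{"translation":[10,-24,4],"twist":[0,0,0],"grip":-1},{"translation":[5,-12,2],"twist":[0,0,0],"grip":-1},{"translation":[0,0,0],"twist":[0,0,0],"grip":-1}]' && python3 - <<'E'
from h import *
im,d,i=cam('wrist'); go(.640,-.010,.20,-95.5)
P=pts(d,i); np.savez('w4.npz',im=im,P=P,d=d)
im,d,i=cam('scene'); cv2.imwrite('pics/s4.png',cv2.resize(im[120:360,160:480,::-1],None,fx=2,fy=2))
E
python3 lidfit.py w4.npz
```

```text
t: 10.25
tool_pos: [0.6359, 0.0033, 0.2524]
orientation: [-3.137, 0.111, 0.021]
force: [0.2, -0.2, -0.7]
opening: 0.0099
t 10.3 tcp [0.6356 0.0024 0.2524] yaw -94.11 q6 1.56 F [-0.5  0.2 -0.8] open 0.0096
twist(tool) [-0.0011  0.0138  0.0243] then shift mm [ 5.6 11.9 52.4]
lid plane n 7243 slope [-0.0218  0.0035] mean [0.6318 0.0053 0.243 ] maxx 0.6522761499816556
lid centre [0.5972 0.0074] rms 0.0003 55
```

View pics/s4.png

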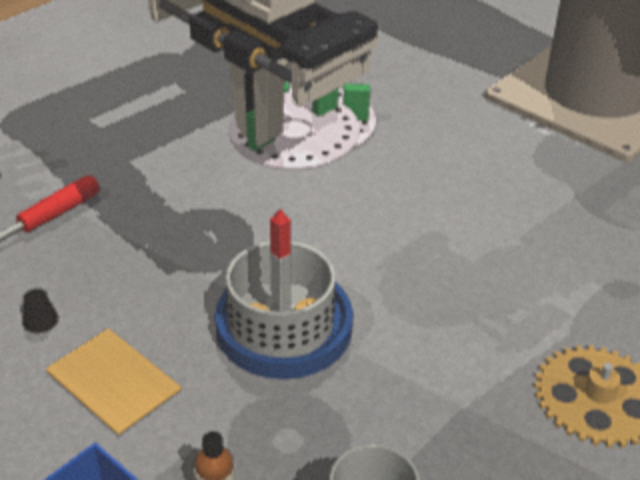

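The lid hangs level above and about 13 mm to the side of the post. I correct that and lower it to just above the tip.

```bash
python3 -m pendant '[{"translation":[1,2,4],"twist":[0,0.014,0.012],"grip":-1},{"translation":[1,3,6],"twist":[0,0,0.012],"grip":-1},{"translation":[1,3,8],"twist":[0,0,0],"grip":-1},{"translation":[1,3,8],"twist":[0,0,0],"grip":-1},{"translation":[1,1,8],"twist":[0,0,0],"grip":-1},{"translation":[0,0,8],"twist":[0,0,0],"grip":-1},{"translation":[0,0,6],"twist":[0,0,0],"grip":-1},{"translation":[0,0,3],"twist":[0,0,0],"grip":-1},{"translation":[0,0,0],"twist":[0,0,0],"grip":-1},{"translation":[0,0,0],"twist":[0,0,0],"grip":-1}]' && python3 - <<'E'
from h import *
im,d,i=cam('wrist'); go(.640,-.010,.20,-95.5)
P=pts(d,i); np.savez('w5.npz',im=im,P=P,d=d)
for k in range(3): robot.read_camera('wrist'); print(robot.read_state()['tool_pos'].round(4))
E
python3 lidfit.py w5.npz
```

```text
t: 11.35
tool_pos: [0.6384, -0.0177, 0.1976]
orientation: [3.137, -0.165, 0.003]
force: [-0.4, -0.4, -0.5]
opening: 0.0099
t 11.4 tcp [ 0.6384 -0.0177  0.1976] yaw -96.02 q6 1.57 F [ 0.2  0.6 -1.7] open 0.0097
twist(tool) [ 0.0002 -0.002  -0.0091] then shift mm [ 0.8 -7.8 -2.4]
[ 0.6385 -0.0177  0.1978]
[ 0.6386 -0.0177  0.1979]
[ 0.6386 -0.0178  0.198 ]
lid plane n 7246 slope [-0.0067  0.0007] mean [ 0.6345 -0.0156  0.1881] maxx 0.6549996573671916
lid centre [ 0.6    -0.0122] rms 0.0003 55
```

```bash
cat > rel.py <<'E'
from h import *
from scipy.optimize import least_squares
import sys
zl=float(sys.argv[1])  # lid top z
for n in sys.argv[2:]:
    im,d,i=cam(n); P=pts(d,i); a=im.astype(int); x,y,Z=[P[...,k] for k in range(3)]
    near=(np.hypot(x-.602,y+.007)<.085)&(d>0)
    w=near&(abs(Z-zl)<.006)&(a.max(-1)-a.min(-1)<60)&(a.min(-1)>95)
    rim=near&(Z>.069)&(Z<.079)
    cv2.imwrite(f'pics/rel_{n}.png',cv2.resize(im[...,::-1],None,fx=1,fy=1))
    for name,m,r in(('lid',w,.055),('rim',rim,.052)):
        q=P[m]; 
        if len(q)<30: print(n,name,len(q)); continue
        h=cv2.convexHull(q[:,:2].astype(np.float32)).reshape(-1,2)
        s=least_squares(lambda p:np.hypot(*(h-p).T)-r,[.602,-.007],loss='soft_l1',f_scale=.001)
        print(n,name,len(q),s.x.round(4),'res',np.abs(s.fun).mean().round(4),'encl',[np.round(k,4) for k in cv2.minEnclosingCircle(h)],'z',np.median(q[:,2]).round(4))
    a=a; red=near&(a[...,0]>90)&(a[...,0]>2*a[...,1])&(Z>.1)&(Z<.16); q=P[red]
    if len(q): print(n,'post',len(q),q.mean(0).round(4),((q.max(0)+q.min(0))/2).round(4))
E
python3 rel.py .188 scene top
```

```text
scene lid 1055 [ 0.6014 -0.0126] res 0.0007 encl [array([ 0.6016, -0.0118]), np.float64(0.0553)] z 0.1886
scene rim 328 [ 0.6034 -0.0062] res 0.0006 encl [array([ 0.6032, -0.0063]), np.float64(0.0535)] z 0.0712
scene post 140 [ 0.6064 -0.0028  0.1226] [ 0.6047 -0.005   0.123 ]
top lid 2134 [ 0.6    -0.0153] res 0.0005 encl [array([ 0.5997, -0.0151]), np.float64(0.0549)] z 0.1897
top rim 128 [ 0.6021 -0.0091] res 0.0004 encl [array([ 0.5896, -0.0028]), np.float64(0.0495)] z 0.0723
top post 12 [ 0.603  -0.0088  0.1489] [ 0.6028 -0.0093  0.1482]
```

```bash
python3 -m pendant '[{"translation":[1.4,-6,0],"twist":[0,0,-0.009],"grip":-1},{"translation":[0,0,0],"twist":[0,0,0],"grip":-1},{"translation":[0,0,0],"twist":[0,0,0],"grip":-1},{"translation":[0,0,0],"twist":[0,0,0],"grip":-1},{"translation":[0,0,4],"twist":[0,0,0],"grip":-1},{"translation":[0,0,4],"twist":[0,0,0],"grip":-1},{"translation":[0,0,4],"twist":[0,0,0],"grip":-1},{"translation":[0,0,0],"twist":[0,0,0],"grip":-1},{"translation":[0,0,0],"twist":[0,0,0],"grip":-1},{"translation":[0,0,0],"twist":[0,0,0],"grip":-1}]' && python3 rel.py .173 scene top; python3 -c "
from h import *
go(.640,-.011,.17,-95.5)"
```

```text
t: 12.65
tool_pos: [0.6407, -0.0115, 0.1846]
orientation: [3.138, -0.15, 0.004]
force: [0.6, 0.5, -0.2]
opening: 0.0099
scene lid 1036 [ 0.6037 -0.0061] res 0.0014 encl [array([ 0.6041, -0.0058]), np.float64(0.0551)] z 0.1753
scene rim 318 [ 0.603  -0.0063] res 0.0005 encl [array([ 0.6029, -0.0073]), np.float64(0.0537)] z 0.0711
scene post 58 [ 0.6072 -0.0031  0.1142] [ 0.6049 -0.0054  0.1154]
top lid 1987 [ 0.602 -0.009] res 0.0006 encl [array([ 0.6013, -0.0089]), np.float64(0.0547)] z 0.1764
top rim 131 [ 0.6023 -0.0088] res 0.0004 encl [array([ 0.5844, -0.0058]), np.float64(0.0481)] z 0.0722
top post 18 [ 0.6026 -0.0075  0.1491] [ 0.6029 -0.0084  0.1466]
t 12.75 tcp [ 0.6408 -0.0114  0.1848] yaw -95.46 q6 1.57 F [ 0.8  0.2 -0.6] open 0.0095
twist(tool) [ 0.0003 -0.0027  0.0006] then shift mm [-0.9 -0.4 14.8]
```

Both cameras put the lid within 1 mm of the basket axis, so I lower it along the post.

```bash
python3 -m pendant '[{"translation":[0,0,5],"twist":[0,0,0],"grip":-1},{"translation":[0,0,6],"twist":[0,0,0],"grip":-1},{"translation":[0,0,7],"twist":[0,0,0],"grip":-1},{"translation":[0,0,7],"twist":[0,0,0],"grip":-1},{"translation":[0,0,7],"twist":[0,0,0],"grip":-1},{"translation":[0,0,7],"twist":[0,0,0],"grip":-1},{"translation":[0,0,6],"twist":[0,0,0],"grip":-1},{"translation":[0,0,4],"twist":[0,0,0],"grip":-1},{"translation":[0,0,0],"twist":[0,0,0],"grip":-1},{"translation":[0,0,0],"twist":[0,0,0],"grip":-1}]' && python3 rel.py .128 scene top; python3 -c "
from h import *
go(.6405,-.0113,.085,-95.5)"
```

```text
t: 13.75
tool_pos: [0.6404, -0.0114, 0.1303]
orientation: [3.138, -0.15, 0.002]
force: [-0.4, -0.4, -0.6]
opening: 0.0099
scene lid 176 [ 0.6033 -0.0072] res 0.0028 encl [array([ 0.6051, -0.0038]), np.float64(0.0541)] z 0.1225
scene rim 211 [ 0.6036 -0.0064] res 0.0005 encl [array([ 0.6036, -0.0064]), np.float64(0.0525)] z 0.0709
scene post 34 [ 0.6076 -0.005   0.1228] [ 0.6054 -0.0059  0.1266]
top lid 943 [ 0.602  -0.0093] res 0.0012 encl [array([ 0.6007, -0.0091]), np.float64(0.0545)] z 0.1231
top rim 69 [ 0.6019 -0.009 ] res 0.0032 encl [array([ 0.5685, -0.0029]), np.float64(0.0389)] z 0.0722
top post 51 [ 0.5995 -0.0079  0.1454] [ 0.6003 -0.0086  0.1423]
t 13.85 tcp [ 0.6405 -0.0114  0.1306] yaw -95.46 q6 1.57 F [-0.1 -0.   0.4] open 0.0097
twist(tool) [ 0.0003 -0.0015  0.0006] then shift mm [ 0.  -0.1 45.6]
```

```bash
python3 -m pendant '[{"translation":[0,0,4],"twist":[0,0,0],"grip":-1},{"translation":[0,0,6],"twist":[0,0,0],"grip":-1},{"translation":[0,0,6],"twist":[0,0,0],"grip":-1},{"translation":[0,0,6],"twist":[0,0,0],"grip":-1},{"translation":[0,0,6],"twist":[0,0,0],"grip":-1},{"translation":[0,0,4],"twist":[0,0,0],"grip":-1},{"translation":[0,0,3],"twist":[0,0,0],"grip":-1},{"translation":[0,0,1],"twist":[0,0,0],"grip":-1},{"translation":[0,0,0],"twist":[0,0,0],"grip":-1},{"translation":[0,0,0],"twist":[0,0,0],"grip":-1}]' && python3 rel.py .081 scene top; python3 -c "
from h import *
go(.6405,-.0113,.085,-95.5)"
```

```text
t: 14.85
tool_pos: [0.6407, -0.0114, 0.0916]
orientation: [3.138, -0.15, 0.003]
force: [-0.7, -0.3, -0.5]
opening: 0.0095
scene lid 850 [ 0.6031 -0.0073] res 0.0005 encl [array([ 0.6033, -0.0061]), np.float64(0.0553)] z 0.0824
scene rim 150 [ 0.6034 -0.0059] res 0.003 encl [array([0.612, 0.005]), np.float64(0.0492)] z 0.071
top lid 1574 [ 0.6025 -0.0095] res 0.0005 encl [array([ 0.6017, -0.0093]), np.float64(0.0549)] z 0.0835
top rim 11
top post 54 [ 0.5996 -0.0076  0.1445] [ 0.6004 -0.0077  0.1425]
t 14.95 tcp [ 0.6408 -0.0115  0.0918] yaw -95.46 q6 1.57 F [-0.1  0.4 -1.3] open 0.0096
twist(tool) [ 0.0003 -0.0023  0.0006] then shift mm [-0.4 -0.1  6.8]
```

View pics/rel_scene.png

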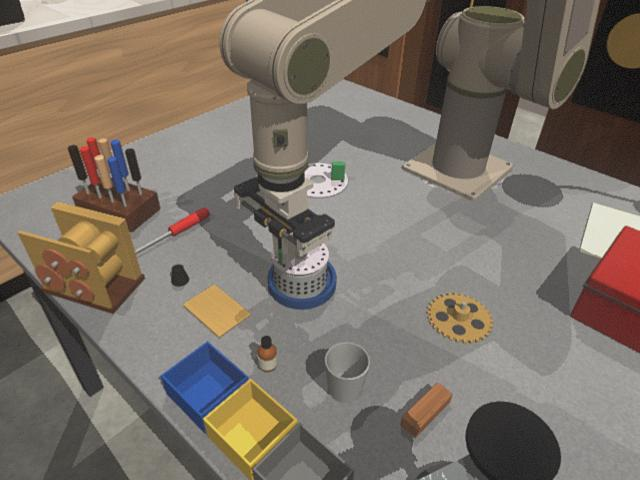

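The scene view shows the lid over the post, just above the basket rim at (300,258). About 6 mm is left.

```bash
python3 -m pendant '[{"translation":[0,0,1],"twist":[0,0,0],"grip":-1},{"translation":[0,0,1],"twist":[0,0,0],"grip":-1},{"translation":[0,0,1],"twist":[0,0,0],"grip":-1},{"translation":[0,0,1],"twist":[0,0,0],"grip":-1},{"translation":[0,0,1],"twist":[0,0,0],"grip":-1},{"translation":[0,0,1],"twist":[0,0,0],"grip":-1},{"translation":[0,0,0.5],"twist":[0,0,0],"grip":-1},{"translation":[0,0,0],"twist":[0,0,0],"grip":-1},{"translation":[0,0,0],"twist":[0,0,0],"grip":-1},{"translation":[0,0,0],"twist":[0,0,0],"grip":-1}]'; python3 -m pendant '[{"translation":[0,0,0.5],"twist":[0,0,0],"grip":-1},{"translation":[0,0,0],"twist":[0,0,0],"grip":-1},{"translation":[0,0,0],"twist":[0,0,0],"grip":-1},{"translation":[0,0,0],"twist":[0,0,0],"grip":-1},{"translation":[0,0,0],"twist":[0,0,0],"grip":-1},{"translation":[0,0,0],"twist":[0,0,0],"grip":-1},{"translation":[0,0,0],"twist":[0,0,0],"grip":-1},{"translation":[0,0,0],"twist":[0,0,0],"grip":-1},{"translation":[0,0,0],"twist":[0,0,0],"grip":-1},{"translation":[0,0,0],"twist":[0,0,0],"grip":-1}]';python3 rel.py .077 top
```

```text
t: 15.95
tool_pos: [0.6413, -0.0115, 0.0854]
orientation: [3.138, -0.15, 0.005]
force: [-0.7, 0.1, -1.7]
opening: 0.0095
t: 16.95
tool_pos: [0.6414, -0.0116, 0.085]
orientation: [3.137, -0.15, 0.006]
force: [-0.8, 0.1, 0.4]
opening: 0.0094
top lid 1575 [ 0.603  -0.0097] res 0.0008 encl [array([ 0.6027, -0.0092]), np.float64(0.0549)] z 0.0767
top rim 1492 [ 0.5999 -0.0091] res 0.0014 encl [array([ 0.6024, -0.0092]), np.float64(0.055)] z 0.0765
top post 54 [ 0.5994 -0.0077  0.1454] [ 0.6002 -0.0076  0.144 ]
```

```bash
python3 -m pendant '[{"translation":[0,0,0],"twist":[0,0,0],"grip":-0.6},{"translation":[0,0,0],"twist":[0,0,0],"grip":-0.3},{"translation":[0,0,0],"twist":[0,0,0],"grip":0},{"translation":[0,0,0],"twist":[0,0,0],"grip":0},{"translation":[0,0,0],"twist":[0,0,0],"grip":0},{"translation":[0,0,0],"twist":[0,0,0],"grip":0},{"translation":[0,0,-5],"twist":[0,0,0],"grip":0},{"translation":[0,0,-12],"twist":[0,0,0],"grip":0},{"translation":[0,0,-15],"twist":[0,0,0],"grip":0},{"translation":[0,0,-15],"twist":[0,0,0],"grip":0}]'; python3 -m pendant '[{"translation":[0,0,-15],"twist":[0,0,0],"grip":0},{"translation":[0,0,-15],"twist":[0,0,0],"grip":0},{"translation":[0,0,-15],"twist":[0,0,0],"grip":0},{"translation":[0,0,-15],"twist":[0,0,0],"grip":0},{"translation":[0,0,-12],"twist":[0,0,0],"grip":0},{"translation":[0,0,-8],"twist":[0,0,0],"grip":0},{"translation":[0,0,0],"twist":[0,0,0],"grip":0},{"translation":[0,0,0],"twist":[0,0,0],"grip":0},{"translation":[0,0,0],"twist":[0,0,0],"grip":0},{"translation":[0,0,0],"twist":[0,0,0],"grip":0}]';python3 rel.py .077 top scene;python3 - <<'E'
from h import *
im,d,i=cam('wrist'); go(.602,-.007,.2,-95.5)
cv2.imwrite('pics/w6.png',im[...,::-1]); P=pts(d,i); np.savez('w6.npz',im=im,P=P,d=d)
E
```

```text
t: 18.0
tool_pos: [0.64, -0.0114, 0.1337]
orientation: [3.138, -0.15, 0.001]
force: [0.4, 0.1, 0.3]
opening: 0.0467
t: 19.0
tool_pos: [0.6418, -0.0115, 0.2262]
orientation: [3.137, -0.15, 0.012]
force: [-0.5, -0.7, -0.8]
opening: 0.0466
top lid 2008 [ 0.6024 -0.0092] res 0.0006 encl [array([ 0.6027, -0.0092]), np.float64(0.0551)] z 0.0764
top rim 1931 [ 0.6016 -0.0105] res 0.0022 encl [array([ 0.6026, -0.0091]), np.float64(0.0551)] z 0.0763
top post 52 [ 0.5992 -0.0073  0.1448] [ 0.6002 -0.0077  0.1437]
scene lid 1246 [ 0.6045 -0.007 ] res 0.0006 encl [array([ 0.6057, -0.0087]), np.float64(0.0572)] z 0.0754
scene rim 1320 [ 0.605 -0.005] res 0.0026 encl [array([ 0.6057, -0.0087]), np.float64(0.0572)] z 0.0754
scene post 183 [ 0.6062 -0.0031  0.1253] [ 0.6041 -0.0061  0.1253]
t 19.15 tcp [ 0.6418 -0.0115  0.2264] yaw -95.46 q6 1.57 F [ 0.8  0.7 -0.1] open 0.0462
twist(tool) [ 0.0003 -0.0079  0.0007] then shift mm [-40.1  -0.7  26.4]
```

View pics/w6.png

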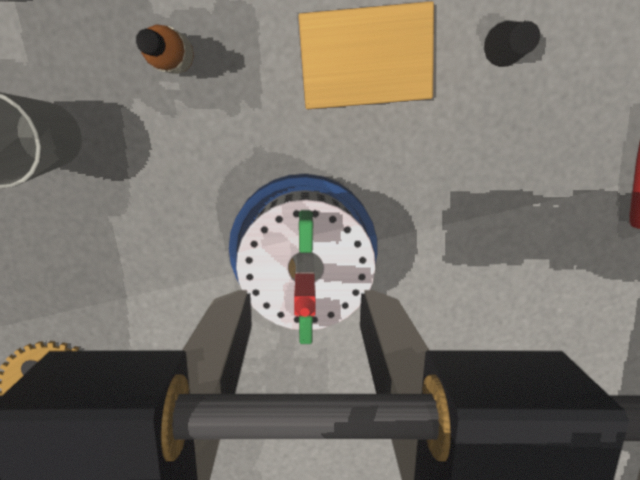

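The lid lies flat with the red post through its hole at (305,290), and its lugs line up with the post's faces. Next I centre over the post.

```bash
python3 -m pendant '[{"translation":[-5,0,0],"twist":[0,-0.008,0],"grip":0},{"translation":[-8,0,3],"twist":[0,0,0],"grip":0},{"translation":[-8,0,5],"twist":[0,0,0],"grip":0},{"translation":[-8,-0.5,5],"twist":[0,0,0],"grip":0},{"translation":[-6,0,5],"twist":[0,0,0],"grip":0},{"translation":[-3,0,5],"twist":[0,0,0],"grip":0},{"translation":[-1,0,3],"twist":[0,0,0],"grip":0},{"translation":[0,0,0],"twist":[0,0,0],"grip":0},{"translation":[0,0,0],"twist":[0,0,0],"grip":0},{"translation":[0,0,0],"twist":[0,0,0],"grip":0}]';python3 - <<'E'
from h import *
im,d,i=cam('wrist'); go(.6025,-.0076,.109,-95.5)
cv2.imwrite('pics/w7.png',im[...,::-1]); P=pts(d,i); a=im.astype(int); x,y,Z=[P[...,k] for k in range(3)]
m=(d>0)&(abs(Z-.076)<.006)&(np.hypot(x-.602,y+.007)<.07)&(a.min(-1)>100)&(a.max(-1)-a.min(-1)<50)
q=P[m]; c=np.linalg.lstsq(np.c_[q[:,:2],np.ones(len(q))],q[:,2],rcond=None)[0]; print('lid slope',c[:2].round(4),'z',q[:,2].mean().round(4),'encl',cv2.minEnclosingCircle(q[:,:2].astype(np.float32)))
r=(d>0)&(a[...,0]>90)&(a[...,0]>2*a[...,1])&(Z>.1)&(Z<.165)&(np.hypot(x-.602,y+.007)<.05); q=P[r]; t=q[q[:,2]>.138]; print('post',len(q),((q.max(0)+q.min(0))/2).round(4),'top part',len(t),t.mean(0).round(4),((t.max(0)+t.min(0))/2).round(4))
E
```

```text
t: 20.15
tool_pos: [0.5988, -0.007, 0.1975]
orientation: [3.138, -0.15, -0.004]
force: [0.0, -0.2, -0.2]
opening: 0.0463
t 20.2 tcp [ 0.5989 -0.007   0.1976] yaw -95.46 q6 1.57 F [ 0.   0.2 -0.3] open 0.0461
twist(tool) [0.0004 0.0026 0.0007] then shift mm [ 3.6  0.3 88.6]
lid slope [-0.     -0.0007] z 0.0752 encl ((0.6034502983093262, -0.006791233085095882), 0.0551113598048687)
post 616 [ 0.603  -0.0058  0.1288] top part 570 [ 0.6045 -0.006   0.1447] [ 0.6029 -0.0058  0.1447]
```

```bash
python3 -m pendant '[{"translation":[2,0,2],"twist":[0,0.003,0],"grip":0},{"translation":[2,0,5],"twist":[0,0,0],"grip":0},{"translation":[0,0,8],"twist":[0,0,0],"grip":0},{"translation":[0,0,8],"twist":[0,0,0],"grip":0},{"translation":[0,0,8],"twist":[0,0,0],"grip":0},{"translation":[0,0,8],"twist":[0,0,0],"grip":0},{"translation":[0,0,8],"twist":[0,0,0],"grip":0},{"translation":[0,0,5],"twist":[0,0,0],"grip":0},{"translation":[0,0,2],"twist":[0,0,0],"grip":0},{"translation":[0,0,0],"twist":[0,0,0],"grip":0}]';python3 -c "
from h import *
go(.6028,-.007,.109,-95.5)"
```

```text
t: 21.2
tool_pos: [0.6029, -0.0074, 0.1373]
orientation: [3.138, -0.15, -0.002]
force: [-0.2, -0.9, -0.7]
opening: 0.047
t 21.2 tcp [ 0.6029 -0.0074  0.1373] yaw -95.47 q6 1.57 F [-0.2 -0.9 -0.7] open 0.047
twist(tool) [0.0004 0.0014 0.0005] then shift mm [-0.1 -0.4 28.3]
```

```bash
python3 -m pendant '[{"translation":[0,-0.4,4],"twist":[0,0,0],"grip":0},{"translation":[0,0,6],"twist":[0,0,0],"grip":0},{"translation":[0,0,6],"twist":[0,0,0],"grip":0},{"translation":[0,0,6],"twist":[0,0,0],"grip":0},{"translation":[0,0,4],"twist":[0,0,0],"grip":0},{"translation":[0,0,2],"twist":[0,0,0],"grip":0},{"translation":[0,0,0],"twist":[0,0,0],"grip":0},{"translation":[0,0,0],"twist":[0,0,0],"grip":0},{"translation":[0,0,0],"twist":[0,0,0],"grip":0},{"translation":[0,0,0],"twist":[0,0,0],"grip":0}]';python3 -c "
from h import *
go(.6028,-.007,.109,-95.5)"
```

```text
t: 22.2
tool_pos: [0.6038, -0.0071, 0.1081]
orientation: [3.138, -0.15, 0.001]
force: [-0.8, 0.5, 0.4]
opening: 0.0464
t 22.2 tcp [ 0.6038 -0.0071  0.1081] yaw -95.47 q6 1.57 F [-0.8  0.5  0.4] open 0.0464
twist(tool) [ 0.0003 -0.0007  0.0005] then shift mm [-1.   0.  -0.9]
```

```bash
python3 -m pendant '[{"translation":[-1,0,0],"twist":[0,0,0],"grip":-0.3},{"translation":[0,0,0],"twist":[0,0,0],"grip":-0.5},{"translation":[0,0,0],"twist":[0,0,0],"grip":-0.6},{"translation":[0,0,0],"twist":[0,0,0],"grip":-0.65},{"translation":[0,0,0],"twist":[0,0,0],"grip":-0.7},{"translation":[0,0,0],"twist":[0,0,0],"grip":-1},{"translation":[0,0,0],"twist":[0,0,0],"grip":-1},{"translation":[0,0,0],"twist":[0,0,0],"grip":-1},{"translation":[0,0,0],"twist":[0,0,0],"grip":-1},{"translation":[0,0,0],"twist":[0,0,0],"grip":-1}]' 60;python3 -c "
from h import *
go(.603,-.007,.209,-95.5)"
```

```text
t: 23.2
tool_pos: [0.6031, -0.0071, 0.1088]
orientation: [3.137, -0.15, 0.003]
force: [0.3, -0.9, 0.4]
opening: 0.0133
t 23.2 tcp [ 0.6031 -0.0071  0.1088] yaw -95.48 q6 1.57 F [ 0.3 -0.9  0.4] open 0.0133
twist(tool) [ 0.0004 -0.0018  0.0004] then shift mm [-1.000e-01 -1.000e-01 -1.002e+02]
```

```bash
python3 -m pendant '[{"translation":[0,0,-1],"twist":[0,0,0],"grip":-1},{"translation":[0,0,-2],"twist":[0,0,0],"grip":-1},{"translation":[0,0,-3],"twist":[0,0,0],"grip":-1},{"translation":[0,0,-4],"twist":[0,0,0],"grip":-1},{"translation":[0,0,-4],"twist":[0,0,0],"grip":-1},{"translation":[0,0,-4],"twist":[0,0,0],"grip":-1},{"translation":[0,0,-4],"twist":[0,0,0],"grip":-1},{"translation":[0,0,-4],"twist":[0,0,0],"grip":-1},{"translation":[0,0,-3],"twist":[0,0,0],"grip":-1},{"translation":[0,0,-2],"twist":[0,0,0],"grip":-1}]';python3 rel.py .105 top; python3 -c "
from h import *
go(.603,-.007,.209,-95.5)"
```

```text
t: 24.2
tool_pos: [0.6006, -0.0067, 0.1391]
orientation: [3.138, -0.15, -0.007]
force: [0.3, -0.4, -5.6]
opening: 0.0135
top lid 850 [ 0.6005 -0.0089] res 0.0007 encl [array([ 0.5994, -0.0092]), np.float64(0.0548)] z 0.1068
top rim 39 [ 0.5986 -0.0084] res 0.0052 encl [array([ 0.5681, -0.0018]), np.float64(0.0421)] z 0.0752
t 24.25 tcp [ 0.6008 -0.0067  0.1395] yaw -95.46 q6 1.57 F [ 0.5 -0.  -4.3] open 0.0138
twist(tool) [0.0003 0.0039 0.0007] then shift mm [  2.2   0.1 -69.5]
```

```bash
python3 -m pendant '[{"translation":[0,0,-2],"twist":[0,0.003,0],"grip":-1},{"translation":[0.3,0,-3],"twist":[0,0,0],"grip":-1},{"translation":[0.3,0,-4],"twist":[0,0,0],"grip":-1},{"translation":[0.3,0,-4],"twist":[0,0,0],"grip":-1},{"translation":[0.3,0,-4],"twist":[0,0,0],"grip":-1},{"translation":[0.3,0,-4],"twist":[0,0,0],"grip":-1},{"translation":[0.3,0,-4],"twist":[0,0,0],"grip":-1},{"translation":[0.3,0,-4],"twist":[0,0,0],"grip":-1},{"translation":[0.3,0,-4],"twist":[0,0,0],"grip":-1},{"translation":[0,0,-4],"twist":[0,0,0],"grip":-1}]'; python3 -m pendant '[{"translation":[0.3,0,-4],"twist":[0,0,0],"grip":-1},{"translation":[0.3,0,-4],"twist":[0,0,0],"grip":-1},{"translation":[0.3,0,-4],"twist":[0,0,0],"grip":-1},{"translation":[0.3,0,-4],"twist":[0,0,0],"grip":-1},{"translation":[0.3,0,-4],"twist":[0,0,0],"grip":-1},{"translation":[0,0,-3],"twist":[0,0,0],"grip":-1},{"translation":[0,0,-2],"twist":[0,0,0],"grip":-1},{"translation":[0,0,-1],"twist":[0,0,0],"grip":-1},{"translation":[0,0,0],"twist":[0,0,0],"grip":-1},{"translation":[0,0,0],"twist":[0,0,0],"grip":-1}]'; python3 -c "
from h import *
go(.603,-.007,.209,-95.5)"
```

```text
t: 25.25
tool_pos: [0.603, -0.0069, 0.179]
orientation: [3.138, -0.15, -0.003]
force: [0.2, 0.1, -5.1]
opening: 0.0137
t: 26.25
tool_pos: [0.6049, -0.0071, 0.208]
orientation: [3.138, -0.15, -0.002]
force: [-0.3, 0.4, -5.9]
opening: 0.0133
t 26.25 tcp [ 0.6049 -0.0071  0.208 ] yaw -95.46 q6 1.57 F [-0.3  0.4 -5.9] open 0.0133
twist(tool) [0.0003 0.001  0.0006] then shift mm [-1.9  0.1 -1. ]
```

Lifted 99 mm. I let it settle and check stillness, lid and surroundings.

```bash
python3 -m pendant '[{"translation":[0,0,0],"twist":[0,0,0],"grip":-1},{"translation":[0,0,0],"twist":[0,0,0],"grip":-1},{"translation":[0,0,0],"twist":[0,0,0],"grip":-1},{"translation":[0,0,0],"twist":[0,0,0],"grip":-1},{"translation":[0,0,0],"twist":[0,0,0],"grip":-1},{"translation":[0,0,0],"twist":[0,0,0],"grip":-1},{"translation":[0,0,0],"twist":[0,0,0],"grip":-1},{"translation":[0,0,0],"twist":[0,0,0],"grip":-1},{"translation":[0,0,0],"twist":[0,0,0],"grip":-1},{"translation":[0,0,0],"twist":[0,0,0],"grip":-1}]'; python3 rel.py .175 scene top; python3 - <<'E'
from h import *
for k in range(3):
    im,d,i=cam('scene'); s=robot.read_state(); print(s['t'],s['tool_pos'].round(4),abs(s['dq']).max().round(4),s['force'].round(1))
P=pts(d,i); a=im.astype(int); x,y,Z=[P[...,k] for k in range(3)]
m=(d>0)&(abs(Z-.175)<.008)&(np.hypot(x-.604,y+.007)<.06)&(a.min(-1)>100)&(a.max(-1)-a.min(-1)<50)
q=P[m]; c=np.linalg.lstsq(np.c_[q[:,:2],np.ones(len(q))],q[:,2],rcond=None)[0]; print('lid slope',c[:2].round(4),len(q))
cv2.imwrite('pics/end.png',im[100:400,100:500][...,::-1])
E
```

```text
t: 27.25
tool_pos: [0.6045, -0.0071, 0.2072]
orientation: [3.138, -0.15, -0.003]
force: [-0.3, 0.5, -6.7]
opening: 0.0139
scene lid 1240 [ 0.6054 -0.0069] res 0.0005 encl [array([ 0.6055, -0.0071]), np.float64(0.0561)] z 0.1736
scene rim 0
top lid 1064 [ 0.6044 -0.0089] res 0.0006 encl [array([ 0.6028, -0.009 ]), np.float64(0.0545)] z 0.1749
top rim 0
27.4 [ 0.6045 -0.0071  0.2073] 0.0014 [-0.4  1.1 -4.6]
27.45 [ 0.6045 -0.0071  0.2072] 0.0015 [ 0.8  0.4 -5.7]
27.5 [ 0.6045 -0.0071  0.2072] 0.0024 [-0.4 -0.1 -5.2]
lid slope [-0.0104 -0.0055] 1259
```

View pics/end.png

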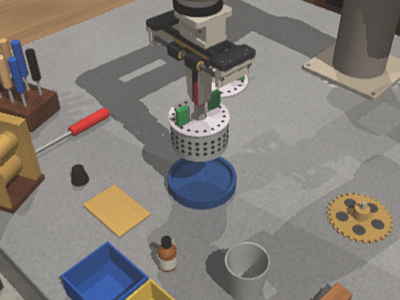

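The basket hangs level at (200,130), lid flat on its rim, above the empty blue stand at (202,180). The bystanders are where they were and the arm is still.

```bash
python3 -c "
from plant import robot
print(robot.close_job())"
```

```text
the job is handed in; nothing more can be done
None
```

The lid is on the basket, and the job was handed in at about 27.5 s with the gripper still holding the basket in the air over its stand.

I picked the 110 mm lid up by one lug, aligned it with the post's faces, lowered it over the post onto the rim and let go. Then I gripped the red post top at 60 N and lifted it straight up about 98 mm.

**Last checks:**
- **Height and seating:** the lid rose by the same 98 mm as the gripper. Its tilt was about 0.01 rad. Its centre was within about 1–2 mm of the gripper axis.
- **Position:** the gripper was within about 6 mm of the stand's centre, well inside the 50 mm limit.
- **Stillness and load:** the arm was still, with joint speeds below 0.003 rad/s. The steady load of about 5.5 N was in the range expected for basket, lid and barrels.
- **Surroundings:** the listed bystanders visible in the last view looked undisturbed. The soft jaw was only partly in that view.

**Disagreements and gaps:**
- The cameras differed from each other by 1–3 mm in absolute position, within what the calibration allows. They agreed on the lid's position relative to the basket.
- I did not see the barrels again once the lid was on. That they are still inside follows from the lid lying flat and the basket staying level.

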